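Unhook the glaze basket from its safety hook

ROBOT

A 6-joint arm with a two-finger parallel gripper is mounted at the origin on the work surface. World frame = base frame: x ahead of the robot, y to its left, z up, the work surface at z = 0. Lengths are in m, angles in rad, forces in N, time in s.
With the tool pointing down it reaches from about 0.35 to 0.775 m from the base axis. Payload 7.3 kg.
Tool frame: the origin (TCP) lies at the very end of the fingers, on their centre line; the grasp point (between the pads) lies robot.pinch_z behind it (robot.pinch_z is the distance from the TCP to the grasp point, in m); y points along the fingers, z is the direction in which the jaws open and shut, and the axes are right-handed (so a half turn about y gives the same grasp; the last joint's range is limited). The gripper opens to 92 mm and grips with 3 to 60 N. Pads are 19 mm wide; open, the fingers measure 130 mm over their backs; the gripper's body (75 mm by 190 mm) begins 47 mm behind the grasp point.
Start: joints at [-1.409, 0.342, 1.524, -0, 1.275, -0.146], TCP at [0.159, -0.5, 0.227] pointing down, gripper open.
Joint ranges: [-2.53, 2.53], [-0.77, 2.02], [0.04, 2.7], [-1, 4.14], [0.28, 2.66], [-3.11, 3.11]. Speed limits (rad/s): [2.57, 2.57, 3.14, 3.14, 3.14, 3.14].

INTERFACE

Orientations are given as [roll, pitch, yaw] about the fixed x, y, z axes, in that order (R = Rz(yaw) Ry(pitch) Rx(roll)).
In Python, from cell import status, viewer, robot gives the robot as it stands. The module is installed in compiled form; this text tells all that it offers.
- The arm moves only by the shell command python3 -m pendant 'ROWS' [FORCE]. ROWS is JSON, a list that holds one entry, the list of rows, each a list of 7 numbers: the shift along the tool's x, y, z in cm, then the turn, a rotation vector about the tool's x, y, z in rad, then the finger opening in cm, from 0 to 9.18. A call has 1 to 20 rows; each row is the pose to reach, as a shift and turn from the pose commanded when the call began, along the tool's axes at that moment; what a row does not reach only later rows make up. A row lasts 1/10 s, in which the tool goes at most 50 mm and 8.59 degrees, less where a joint would pass 70% of its speed; a pose out of reach is approached as far as the arm can. A call with a gripper value outside its range is refused whole. The fingers move at their own pace and stop on an object; FORCE is the grip in N (left out, the last holds). Time passes only in rows, so rows that repeat a pose let the fingers close. It gives the time, the measured TCP pose, the force and the opening at its end, in the units of the state.
- status.observe(): the state, without advancing time (a new reading comes with each control period).
- viewer.read_camera(name): name is "side" or "top"; returns a dict with "image" (384x512x3 uint8, red, green, blue), "range_z" (384x512 float32, m along the optical axis (not along the pixel's ray), 0 where there is no reading), "fx", "fy", "cx", "cy" (pixels), "distortion" ([k1, k2, p1, p2, k3] as OpenCV has them; the pictures are not rectified), "camera_from_world" (4x4, takes a point from world to camera coordinates). Camera axes: x right, y up, looking along -z (the intrinsics and any distortion apply to the point x, -y, -z); pixel columns grow to the right and rows downward; lengths in m; the calibration is good to about 2 mm. A picture is of the moment at which its call begins.
- robot.hand_in(): hands the job in, once; it reports no verdict.
The state is a dict: "time": time; "qpos": joint angles; "qvel": joint speeds; "joint_efforts": joint torques, N m; "tool_pos": TCP position; "tool_rot": TCP orientation; "contact_force": force on the tool from outside, world axes, zero at the start; "torque": the same for the moment, N m; "opening": finger opening in m.
Only numpy, scipy, OpenCV 4.12 (cv2) and the standard library are available. Lean on these libraries where they do the work, as an engineer would, in place of code of your own. Each camera call takes 0.05 s, during which the arm holds its last target. There are 200 camera calls.

TASK

Take the white pierced basket off its safety hook: by its wooden grip push it back so that its crossbar presses the orange sprung keeper open, lift it up past the beak and off the hook, and set it down gently, upright, in the middle of the round wooden bat, then let go. Feel your way: never force the basket against the hook or bend the keeper; leave the blue basket hanging and everything else where it is.

Things in the scene. Friction and masses are not known exactly. Their poses are not given: they have to be found in the camera images.
- hook_white: Safety hook that holds the white basket, clamped to the table. Origin: centre of the base's underside, under the post; x runs from the nose end towards the post, z up. A 20 mm wide steel arm, its top (the seat) 190 mm above the table, reaches from the post towards -x and ends in a 20 mm high nose, from whose top a flat beak runs back towards +x
- hook_white_throat (a point): Nominal middle of the throat under the beak, on the seat, 120 mm before the post. Throat 36 mm long in x, 13 mm high; the basket's crossbar lies in it. The beak's top is 20 mm above the seat. The arm is clamped where the last user left it: the true throat lies up to 13 mm nearer or farther along x, and this point does not show it. Axes as hook_white
- hook_white_keeper (a point): Nominal middle of the orange sliding keeper (same 13 mm doubt), 22 mm high, closing the throat's +x end. Sprung towards -x: moves at 1.5 N, then 1.2 N per mm, up to 22 mm. Pushed along +x by the crossbar; once 6 mm back (9 N) the crossbar can rise past the beak; over 16 N bends it: aim for 10 to 14 N while rising. The push needed is 8 to 36 mm, found by feel
- hook_blue: The same kind of hook, with the blue basket; leave alone. Origin: centre of the base's underside, under the post
- basket_white_grip (a point): Centre of the wooden grip block (18 mm thick in x, 92 long in y, 28 high) of the white pierced bisque basket, 84 mm round, 65 deep, 0.25 to 0.42 kg. This point is 183 mm above its underside, 55 mm above the middle of its 6 mm square steel crossbar (along y, between uprights 86 mm apart), 118 mm above its rim. Axes: the basket's, z up
- basket_white: The white basket; origin: centre of its underside. It hangs with its x along the hook's x, crossbar on the seat, rim 50 mm below the arm's underside. With the keeper pressed it must rise 25 to 40 mm (beyond that the rim meets the arm), then is drawn off above the nose along the hook's -x by 80 mm or more, before it is moved elsewhere
- basket_blue: The same basket in blue, hanging on hook_blue; leave alone. Origin: centre of its underside
- bat: Round wooden bat, 180 mm across, 12 mm thick, fixed on the table. Origin: centre of its underside
- mug: White bisque mug, 76 mm wide, 85 mm high; origin: centre of underside; leave alone
- bowl: White bisque bowl, 120 mm wide, 55 mm high; origin: centre of underside; leave alone
- jar: Amber jar, 60 mm wide, 90 mm high; origin: centre of underside; leave alone
- brush: Brush with a green handle, lying; leave alone
- roller: Wooden roller, 32 mm thick, 170 mm long, lying; leave alone
- cup: White bisque cup, 70 mm wide, 70 mm high; origin: centre of underside; leave alone

How it is judged:
By the outcome, as a careful person would: the job done as asked, in the order asked, and still so for the second after the job is handed in, with the robot touching nothing.
It also fails if it takes over 58 s, if anything falls off the work surface, if the arm or the gripper's body presses on something with over 40 N, if the wrist force passes 120 N, or if a joint passes its speed limit or range.

## Working session

There is one attempt and no reset: what is moved stays moved. The work goes in short steps, Python scripts to look and compute and a shell command to move; the robot and the scene stay as the last step left them, time stands still between calls to the robot, and variables do not carry over. Pictures are saved under pics/ and viewed, about 8 in all and at most 12, crops included, and the job is handed in when it is done.

```bash
mkdir -p pics; cat > h.py <<'E'
import numpy as np, cv2
from cell import status, viewer, robot
def cam(n,save=None):
    c=viewer.read_camera(n)
    np.savez(f'{n}.npz',**{k:np.array(v) for k,v in c.items()})
    if save: cv2.imwrite(f'pics/{save}.png',cv2.cvtColor(c['image'],cv2.COLOR_RGB2BGR))
    return c
def load(n): return np.load(f'{n}.npz')
def world(c,u,v,d=None,z=None):
    K=np.array([[c['fx'],0,c['cx']],[0,c['fy'],c['cy']],[0,0,1]],float)
    n=cv2.undistortPoints(np.array([[[u,v]]],float),K,np.array(c['distortion'],float))[0,0]
    T=np.linalg.inv(c['camera_from_world'])
    ray=T[:3,:3]@np.array([n[0],-n[1],-1.0]); o=T[:3,3]
    if z is not None: d=(z-o[2])/ray[2]
    elif d is None: d=float(c['range_z'][int(round(v)),int(round(u))])
    return o+d*ray
E
python3 - <<'E'
from h import *
for n in('side','top'):
    c=cam(n,n+'0'); T=np.linalg.inv(c['camera_from_world']); print(n,T.round(3).tolist(),c['fx'],c['distortion'])
print(status.observe(), robot.pinch_z)
a=[cv2.imread(f'pics/{n}0.png') for n in('side','top')]
E
```

```text
side [[-0.924, 0.2, -0.325, 0.009], [-0.381, -0.521, 0.764, 1.18], [-0.016, 0.83, 0.558, 0.994], [0.0, 0.0, 0.0, 1.0]] 401.1691350785268 [-0.05296914  0.          0.          0.          0.        ]
top [[0.005, 0.981, -0.195, 0.231], [-1.0, 0.009, 0.017, 0.019], [0.018, 0.195, 0.981, 1.443], [0.0, 0.0, 0.0, 1.0]] 366.5877251045371 [-0.07918793  0.          0.          0.          0.        ]
{'time': 0.1, 'qpos': array([-1.40898291e+00,  3.42685514e-01,  1.52486267e+00, -1.83105899e-05,
        1.27539015e+00, -1.45977559e-01]), 'qvel': array([ 8.40891426e-04,  3.81428390e-04, -1.37565505e-03,  2.39156996e-04,
        4.22832049e-06,  1.31595735e-03]), 'joint_efforts': array([ 4.73466957e-05, -4.32007849e+01, -2.44691902e+01,  7.19163590e-02,
        5.26440656e-02, -4.01041495e-05]), 'tool_pos': array([ 0.1590237 , -0.4999864 ,  0.22611813]), 'tool_rot': array([-1.57213025e+00,  1.78419337e-04, -2.83379645e+00]), 'contact_force': array([ 0.10773258,  0.21306007, -0.2794819 ]), 'torque': array([ 0.03955244, -0.02048598,  0.01173057]), 'opening': 0.09183506772034099} 0.0188
```

View pics/side0.png

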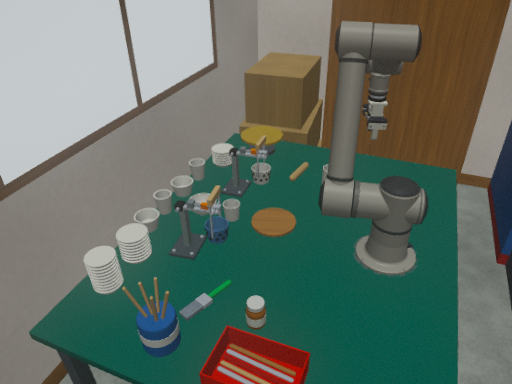

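View pics/top0.png

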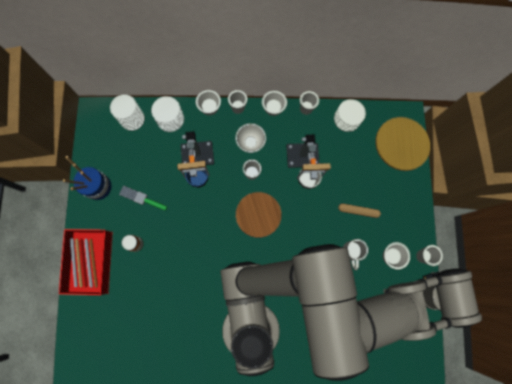

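The side view shows the white hook and basket at about (255,165), its grip at (261,143), the bat at (274,222) and the blue hook at (200,220). In the top view the white grip is at about (316,167) and the bat at (258,214). Next I'll enlarge both.

```bash
python3 - <<'E'
from h import *
a=cv2.imread('pics/side0.png')[120:210,215:305]; b=cv2.imread('pics/top0.png')[125:200,280:340]
A=cv2.resize(a,(400,400),interpolation=cv2.INTER_CUBIC)
B=cv2.resize(b,(320,400),interpolation=cv2.INTER_CUBIC)
cv2.imwrite('pics/crop0.png',np.hstack([A,B]))
s=load('side');t=load('top')
for u,v in[(312,167),(316,167),(322,167),(258,214),(311,180)]: print('top',u,v,world(t,u,v).round(3))
for u,v in[(261,143),(274,222)]: print('side',u,v,world(s,u,v).round(3))
# bat by colour
for n,c in(('top',t),('side',s)):
    hsv=cv2.cvtColor(c['image'],cv2.COLOR_RGB2HSV)
    m=((hsv[...,0]<20)&(hsv[...,1]>90)).astype(np.uint8); k,l,st,ce=cv2.connectedComponentsWithStats(m)
    for i in range(1,k):
        if st[i,4]>20 and st[i,4]<3000: print(n,st[i],ce[i].round(1),world(c,*ce[i],z=.012).round(3),world(c,*ce[i]).round(3))
E
```

```text
top 312 167 [ 0.566 -0.202  0.26 ]
top 316 167 [ 0.567 -0.216  0.258]
top 322 167 [ 0.567 -0.236  0.26 ]
top 258 214 [ 0.442 -0.029  0.013]
top 311 180 [ 0.569 -0.232  0.067]
side 261 143 [ 0.561 -0.195  0.255]
side 274 222 [ 0.434 -0.01   0.015]
top [436   0  76   6 255] [483.7   1.7] [ 1.484 -1.122  0.012] [ 1.293 -0.948  0.23 ]
top [179 155  27  15 190] [191.9 163.3] [0.647 0.24  0.012] [0.574 0.201 0.262]
top [303 158  26  12 174] [314.3 165.5] [ 0.643 -0.258  0.012] [ 0.571 -0.209  0.263]
top [ 236  193   45   44 1559] [258.1 214.4] [ 0.441 -0.029  0.012] [ 0.441 -0.029  0.013]
top [340 205  39  12 219] [359.  210.3] [ 0.46  -0.433  0.012] [ 0.456 -0.425  0.036]
top [  58  229   54   67 2810] [ 85.8 261.9] [0.248 0.64  0.012] [0.248 0.643 0.005]
top [134 238   6  12  23] [137.2 244.3] [0.319 0.441 0.012] [0.315 0.426 0.065]
side [251 142  12  13  52] [255. 149.] [ 0.746 -0.569  0.012] [ 0.576 -0.165  0.239]
side [200 201  13   9  62] [205.  204.9] [ 0.749 -0.019  0.012] [0.601 0.222 0.209]
side [252 208  44  28 980] [273.2 221.7] [ 0.439 -0.015  0.012] [ 0.438 -0.012  0.014]
side [147 302   7  12  28] [150.6 307.5] [0.645 0.536 0.012] [0.531 0.652 0.189]
side [246 307  20  13 137] [255.5 314.3] [0.33  0.438 0.012] [0.313 0.477 0.064]
side [ 42 362  25  22 272] [ 56.  374.7] [0.75  0.831 0.012] [ 1.285  0.579 -0.696]
```

View pics/crop0.png

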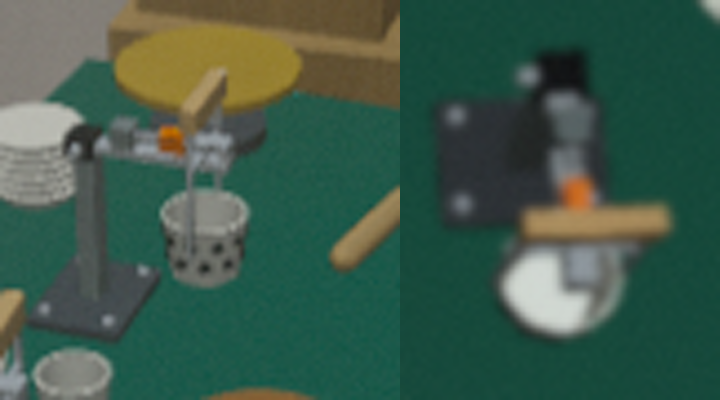

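The crop shows the white grip and orange keeper clearly, with the hook's arm nearly along world x. The two cameras disagree by about 14 mm in y for the bat and the grip, so I'll check each one against the robot itself.

```bash
cat >> h.py <<'E'
def proj(c,P):
    p=c['camera_from_world'][:3,:3]@np.array(P,float)+c['camera_from_world'][:3,3]
    K=np.array([[c['fx'],0,c['cx']],[0,c['fy'],c['cy']],[0,0,1]],float)
    return cv2.projectPoints(np.array([[p[0],-p[1],-p[2]]]),np.zeros(3),np.zeros(3),K,np.array(c['distortion'],float))[0].ravel()
E
python3 - <<'E'
from h import *
s=load('side');t=load('top')
out=[]
for c,n,box in((s,'side',None),(t,'top',None)):
    im=cv2.cvtColor(c['image'],cv2.COLOR_RGB2BGR); im=cv2.resize(im,None,fx=4,fy=4,interpolation=cv2.INTER_CUBIC)
    R=cv2.Rodrigues(np.zeros(3))[0]
    a=np.linspace(0,2*np.pi,200)
    for k in a:
        for r,z,o,col in((.09,.012,(.441,-.029),(0,0,255)),(.09,.012,(.438,-.013),(255,0,0))):
            p=proj(c,(o[0]+r*np.cos(k),o[1]+r*np.sin(k),z))*4+1.5
            cv2.circle(im,tuple(int(x) for x in p),0,col,2)
    ps=[(0,0,0),(.159,-.5,.227),(.159,-.5,.42)]
    for P in ps: 
        p=proj(c,P); print(n,P,p); cv2.circle(im,tuple(int(x) for x in p*4+1.5),3,(0,255,255),-1)
    if n=='side':
        out+= [im[300:600,1400:1600],im[800:960,960:1260],im[680:1120,1380:1680]]
    else: out+=[im[1040:1400,1500:1800],im[740:980,900:1160]]
cv=np.zeros((600,800,3),np.uint8)
def put(i,x,y,w,h):
    j=cv2.resize(i,(w,h)); cv[y:y+h,x:x+w]=j
put(out[0],0,0,200,300);put(out[1],200,0,300,160);put(out[2],500,0,300,440)
put(out[4],0,310,260,240); put(out[3],270,240,230,276)
cv2.imwrite('pics/chk.png',cv)
E
```

```text
side (0, 0, 0) [384.8406579 253.1263242]
side (0.159, -0.5, 0.227) [371.28051171 134.11272043]
side (0.159, -0.5, 0.42) [377.7549779   91.78526676]
top (0, 0, 0) [250.01353771 330.11260691]
top (0.159, -0.5, 0.227) [402.54971194 290.20947236]
top (0.159, -0.5, 0.42) [431.1113281  293.91671443]
```

View pics/chk.png

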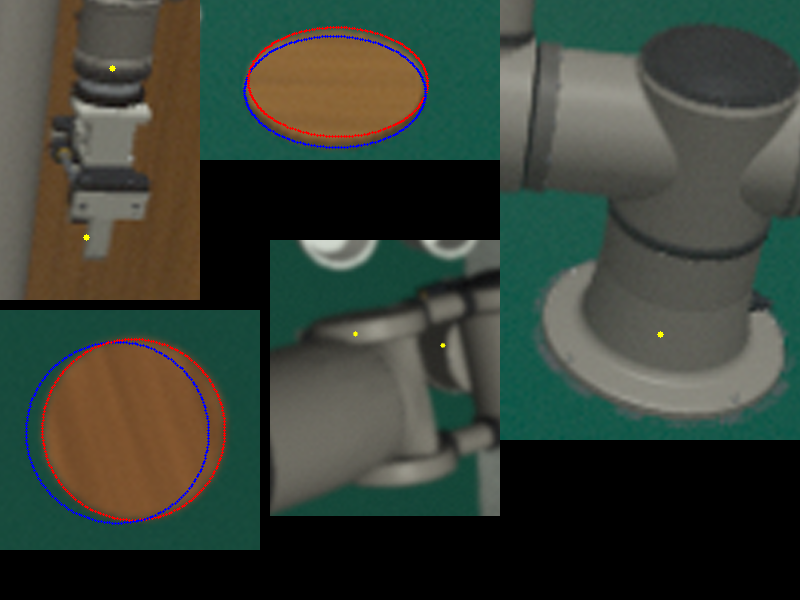

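The side view's fingertip sits about 5 px below its projection, so the side camera is off and the top camera is the better one (bat 0.441, -0.029). Next I'll get the grip's centre and yaw from the top view.

```bash
python3 - <<'E'
from h import *
t=load('top')
hsv=cv2.cvtColor(t['image'],cv2.COLOR_RGB2HSV)
H=hsv[:,:,0].astype(int)
r=t['range_z']
pts=[]
for v in range(155,176):
    row=''
    for u in range(296,338):
        w=world(t,u,v)
        ok=w[2]>.24 and hsv[v,u,1]>60 and 10<H[v,u]<25
        row+='#' if ok else '.'
        if ok: pts.append(w)
    print(v,row)
p=np.array(pts); print(len(p),p.mean(0),np.median(p[:,2]))
q=p[:,:2].astype(np.float32); print(cv2.minAreaRect(q)); 
# arm axis: heights near .19-.22
arm=[world(t,u,v) for v in range(130,185) for u in range(296,330) if .18<world(t,u,v)[2]<.225]
a=np.array(arm)[:,:2]; d=cv2.fitLine(a.astype(np.float32),cv2.DIST_HUBER,0,.01,.01).ravel();print('arm',len(a),d,np.degrees(np.arctan2(d[1],d[0])), a.min(0),a.max(0))
E
```

```text
155 ..........................................
156 ..........................................
157 ..........................................
158 ..........................................
159 ..........................................
160 ..........................................
161 ..........................................
162 ..........................................
163 ..........................................
164 ........#########################.........
165 .......###########################........
166 .......###########################........
167 .......###########################........
168 .......##########################.........
169 .......#########################..........
170 ..........................................
171 ..........................................
172 ..........................................
173 ..........................................
174 ..........................................
175 ..........................................
157 [ 0.56650045 -0.21345793  0.26691979] 0.2603548054747291
((0.42447754740715027, -0.0948515236377716), (0.07154818624258041, 0.4433642625808716), 50.372257232666016)
arm 352 [ 0.9980103   0.06305186  0.630451   -0.21179524] 3.6150033 [ 0.54339496 -0.26377573] [ 0.70968793 -0.17166406]
```

```bash
cat >> h.py <<'E'
from scipy.spatial.transform import Rotation as Ro
def rel(P,yaw_deg):
    """shift (cm) & turn to TCP P, tool y down, tool z at world yaw yaw_deg"""
    s=status.observe(); R=Ro.from_euler('xyz',s['tool_rot'])
    a=np.radians(yaw_deg); z=[np.cos(a),np.sin(a),0]; y=[0,0,-1]; x=np.cross(y,z)
    G=Ro.from_matrix(np.array([x,y,z]).T)
    return (R.inv().apply(np.array(P)-s['tool_pos'])*100).round(2),(R.inv()*G).as_rotvec().round(3)
E
python3 - <<'E'
from h import *
t=load('top'); c=world(t,315.8,166.6,z=.262); print(c); print(rel([c[0],c[1],.31],3))
E
```

```text
[ 0.56746576 -0.21426255  0.262     ]
(array([-47.58,  -8.36, -14.87]), array([ 1.000e-03, -1.315e+00, -1.000e-03]))
```

```bash
python3 -m pendant '[[[0,-5,0,0,0,0,9.18],[-4,-8.4,-1.2,0,-0.1,0,9.18],[-8.4,-8.4,-2.6,0,-0.22,0,9.18],[-12.8,-8.4,-4,0,-0.34,0,9.18],[-17.2,-8.4,-5.4,0,-0.46,0,9.18],[-21.6,-8.4,-6.8,0,-0.58,0,9.18],[-26,-8.4,-8.2,0,-0.7,0,9.18],[-30.4,-8.4,-9.5,0,-0.82,0,9.18],[-34.8,-8.4,-10.9,0,-0.94,0,9.18],[-39.2,-8.4,-12.3,0,-1.06,0,9.18],[-43.6,-8.4,-13.7,0,-1.18,0,9.18],[-47.6,-8.4,-14.9,0,-1.31,0,9.18],[-47.6,-8.4,-14.9,0,-1.315,0,9.18],[-47.6,-8.4,-14.9,0,-1.315,0,9.18],[-47.6,-8.4,-14.9,0,-1.315,0,9.18],[-47.6,-8.4,-14.9,0,-1.315,0,9.18]]]' 55
python3 - <<'E'
from h import *
o=status.observe();print(o['tool_pos'],o['tool_rot'],o['contact_force'])
out=[]
for n in('side','top'):
    c=cam(n); p=proj(c,o['tool_pos']); print(n,p)
    im=cv2.cvtColor(c['image'],cv2.COLOR_RGB2BGR); u,v=(255,140) if n=='side' else (316,165)
    a=cv2.resize(im[v-45:v+45,u-35:u+35],(390,500),interpolation=cv2.INTER_CUBIC)
    cv2.circle(a,(int((p[0]-u+35)*390/70),int((p[1]-v+45)*500/90)),3,(0,0,255),-1); out.append(a)
cv2.imwrite('pics/hov.png',np.hstack(out))
E
```

```text
time: 1.7
tool_pos: [0.5667, -0.215, 0.3109]
tool_rot: [-1.571, -0.0, -1.521]
contact_force: [-0.4, -0.0, 0.3]
opening: 0.0918
[ 0.56673634 -0.21504444  0.31089451] [-1.57093755e+00 -2.33849656e-04 -1.52100014e+00] [-0.3668718  -0.03870166  0.32607811]
side [261.47805131 128.21897044]
top [318.88017871 162.69732577]
```

View pics/hov.png

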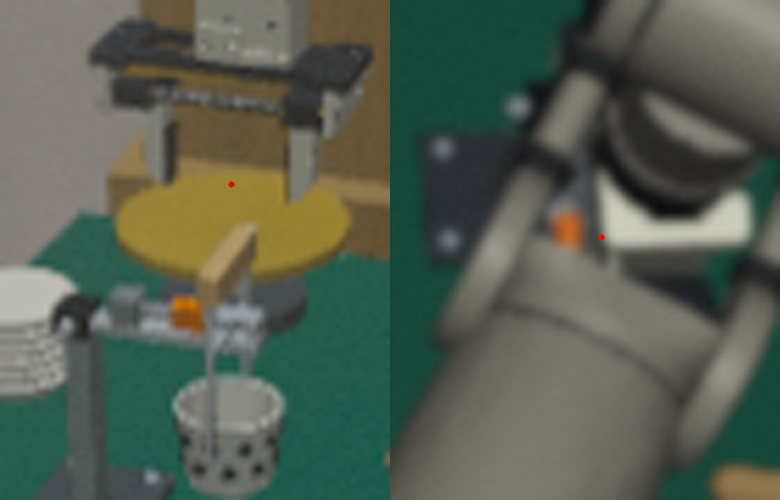

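```bash
python3 - <<'E'
from h import *
o=status.observe()
s=load('side');t=load('top')
for y in(-.216,-.208,-.2): print(y,proj(s,(.567,y,.248)))
for z in(.36,.4,.45,.5): print(z,proj(t,(.5667,-.215,z)))
# clouds: side points of gripper body, side & top
for n,c,(u0,u1,v0,v1) in(('side',s,(230,290,95,132)),('top',t,(315,348,150,166))):
    P=np.array([world(c,u,v) for v in range(v0,v1) for u in range(u0,u1)])
    P=P[(abs(P[:,0]-.567)<.12)&(abs(P[:,1]+.21)<.08)&(P[:,2]>.29)&(P[:,2]<.5)]
    for z in np.arange(.29,.5,.02):
        q=P[(P[:,2]>=z)&(P[:,2]<z+.02)]
        if len(q)>4: print(n,round(z,2),len(q),np.percentile(q,3,axis=0).round(3)[:2],np.percentile(q,97,axis=0).round(3)[:2])
for u,v in[(258,144),(261,141),(264,138)]: print(world(s,u,v).round(3))
E
```

```text
-0.216 [261.61270654 142.06338947]
-0.208 [260.90136257 142.87420331]
-0.2 [260.18470577 143.69110805]
0.36 [321.95882317 158.22958068]
0.4 [324.67444378 154.29433363]
0.45 [328.34905752 148.96655924]
0.5 [332.37609678 143.12403132]
side 0.31 39 [ 0.505 -0.223] [ 0.629 -0.198]
side 0.33 52 [ 0.503 -0.218] [ 0.63  -0.196]
side 0.35 44 [ 0.503 -0.22 ] [ 0.632 -0.195]
side 0.37 115 [ 0.48  -0.239] [ 0.646 -0.17 ]
side 0.39 191 [ 0.475 -0.239] [ 0.652 -0.17 ]
side 0.41 305 [ 0.474 -0.242] [ 0.655 -0.175]
side 0.43 103 [ 0.517 -0.226] [ 0.583 -0.185]
side 0.45 60 [ 0.517 -0.22 ] [ 0.58  -0.174]
top 0.37 6 [ 0.537 -0.195] [ 0.577 -0.187]
top 0.39 36 [ 0.535 -0.194] [ 0.582 -0.187]
top 0.41 9 [ 0.525 -0.196] [ 0.562 -0.192]
top 0.45 41 [ 0.516 -0.237] [ 0.545 -0.181]
top 0.47 238 [ 0.516 -0.251] [ 0.549 -0.182]
[ 0.566 -0.175  0.259]
[ 0.567 -0.209  0.256]
[ 0.563 -0.234  0.259]
```

The gripper's body shows the top camera is right to within about 2 mm, while the side camera reads about 9 mm too far in +y. The hover is centred over the grip, so I'll descend and close.

```bash
python3 -m pendant '[[[0,3,0,0,0,0,9.18],[0,6,0,0,0,0,9.18],[0,8.4,0,0,0,0,9.18],[0,8.4,0,0,0,0,9.18],[0,8.4,0,0,0,0,9.18]]]' 55; python3 -m pendant '[[[0,0,0,0,0,0,4],[0,0,0,0,0,0,3],[0,0,0,0,0,0,2.6]]]' 10
```

```text
time: 2.3
tool_pos: [0.5675, -0.2147, 0.2275]
tool_rot: [-1.57, -0.0, -1.52]
contact_force: [-0.2, 0.3, 0.4]
opening: 0.0919
time: 2.6
tool_pos: [0.5679, -0.2143, 0.2279]
tool_rot: [-1.569, -0.001, -1.519]
contact_force: [-0.6, -0.0, -0.5]
opening: 0.0723
```

```bash
python3 -m pendant '[[[0,0,0,0,0,0,1],[0,0,0,0,0,0,1],[0,0,0,0,0,0,1],[0,0,0,0,0,0,1],[0,0,0,0,0,0,1],[0,0,0,0,0,0,1],[0,0,0,0,0,0,1],[0,0,0,0,0,0,1],[0,0,0,0,0,0,1],[0,0,0,0,0,0,1]]]' 10
```

```text
time: 3.6
tool_pos: [0.5677, -0.2141, 0.2268]
tool_rot: [-1.571, -0.0, -1.519]
contact_force: [1.3, 0.3, 0.8]
opening: 0.0179
```

```bash
python3 -m pendant '[[[0,0,0,0,0,0,1],[0,0,0,0,0,0,1],[0,-0.1,0,0,0,0,1],[0,-0.2,0,0,0,0,1],[0,-0.3,0,0,0,0,1],[0,-0.3,0,0,0,0,1],[0,-0.3,0,0,0,0,1],[0,-0.3,0,0,0,0,1]]]' 55
```

```text
time: 4.4
tool_pos: [0.5675, -0.2141, 0.2296]
tool_rot: [-1.571, -0.0, -1.519]
contact_force: [0.3, 0.3, -2.5]
opening: 0.0175
```

The basket is now carried clear of the seat. I'll push back along tool +z in small steps, watching the force.

```bash
python3 -m pendant '[[[0,0,0.2,0,0,0,1],[0,0,0.4,0,0,0,1],[0,0,0.6,0,0,0,1],[0,0,0.6,0,0,0,1],[0,0,0.6,0,0,0,1]]]'
```

```text
time: 4.9
tool_pos: [0.5736, -0.2138, 0.2296]
tool_rot: [-1.571, -0.0, -1.519]
contact_force: [-0.0, -0.6, -2.8]
opening: 0.0177
```

```bash
python3 -m pendant '[[[0,0,0.2,0,0,0,1],[0,0,0.3,0,0,0,1],[0,0,0.4,0,0,0,1],[0,0,0.4,0,0,0,1],[0,0,0.4,0,0,0,1]]]'
```

```text
time: 5.4
tool_pos: [0.5775, -0.2136, 0.2297]
tool_rot: [-1.571, -0.0, -1.519]
contact_force: [-0.8, -0.1, -3.4]
opening: 0.0179
```

```bash
python3 -m pendant '[[[0,0,0.1,0,0,0,1],[0,0,0.2,0,0,0,1],[0,0,0.3,0,0,0,1],[0,0,0.4,0,0,0,1],[0,0,0.4,0,0,0,1],[0,0,0.4,0,0,0,1]]]'
```

```text
time: 6.0
tool_pos: [0.5816, -0.2134, 0.2297]
tool_rot: [-1.571, -0.0, -1.519]
contact_force: [-0.1, -0.2, -2.9]
opening: 0.0175
```

```bash
python3 -m pendant '[[[0,0,0.1,0,0,0,1],[0,0,0.2,0,0,0,1],[0,0,0.3,0,0,0,1],[0,0,0.3,0,0,0,1],[0,0,0.3,0,0,0,1]]]'
```

```text
time: 6.5
tool_pos: [0.5846, -0.2132, 0.2297]
tool_rot: [-1.571, -0.0, -1.519]
contact_force: [1.2, -0.7, -2.7]
opening: 0.0176
```

```bash
python3 -m pendant '[[[0,0,0.1,0,0,0,1],[0,0,0.2,0,0,0,1],[0,0,0.3,0,0,0,1],[0,0,0.3,0,0,0,1],[0,0,0.3,0,0,0,1]]]'
```

```text
time: 7.0
tool_pos: [0.5872, -0.2131, 0.2297]
tool_rot: [-1.572, 0.0, -1.519]
contact_force: [-3.4, -0.8, -2.1]
opening: 0.0176
```

```bash
python3 -m pendant '[[[0,0,0.1,0,0,0,1],[0,0,0.2,0,0,0,1],[0,0,0.3,0,0,0,1],[0,0,0.3,0,0,0,1],[0,0,0.3,0,0,0,1]]]'
```

```text
time: 7.5
tool_pos: [0.5897, -0.213, 0.2296]
tool_rot: [-1.573, 0.0, -1.519]
contact_force: [-6.3, 0.3, 0.4]
opening: 0.0178
```

The keeper met the bar at x ≈ 0.586 and the force is rising along its spring line. I'll push on towards about 11.5 N.

```bash
python3 -m pendant '[[[0,0,0.1,0,0,0,1],[0,0,0.2,0,0,0,1],[0,0,0.3,0,0,0,1],[0,0,0.3,0,0,0,1],[0,0,0.3,0,0,0,1]]]'; python3 -c "
from h import *
print([status.observe()['contact_force'].round(2) for _ in range(1)],status.observe()['torque'])"
```

```text
time: 8.0
tool_pos: [0.592, -0.2129, 0.2296]
tool_rot: [-1.575, 0.0, -1.519]
contact_force: [-8.9, -0.5, 1.7]
opening: 0.0173
[array([-8.87, -0.46,  1.67])] [-0.11785177  1.79814744 -0.01741227]
```

```bash
python3 -m pendant '[[[0,0,0.1,0,0,0,1],[0,0,0.2,0,0,0,1],[0,0,0.25,0,0,0,1],[0,0,0.25,0,0,0,1],[0,0,0.25,0,0,0,1]]]'
```

```text
time: 8.5
tool_pos: [0.5939, -0.2128, 0.2296]
tool_rot: [-1.576, 0.001, -1.519]
contact_force: [-11.5, 0.8, 2.3]
opening: 0.0177
```

```bash
python3 -m pendant '[[[0,-0.1,0,0,0,0,1],[0,-0.2,0,0,0,0,1],[0,-0.3,0,0,0,0,1],[0,-0.3,0,0,0,0,1]]]'
```

```text
time: 8.9
tool_pos: [0.5932, -0.2128, 0.2302]
tool_rot: [-1.58, 0.002, -1.519]
contact_force: [-10.5, -1.6, -6.6]
opening: 0.0172
```

```bash
python3 -m pendant '[[[0,-0.05,0.05,0,0,0,1],[0,-0.1,0.1,0,0,0,1],[0,-0.1,0.1,0,0,0,1],[0,-0.1,0.1,0,0,0,1]]]'; python3 - <<'E'
from h import *
c=cam('side'); im=cv2.cvtColor(c['image'],cv2.COLOR_RGB2BGR)
cv2.imwrite('pics/push.png',cv2.resize(im[120:195,225:290],(520,600),interpolation=cv2.INTER_CUBIC))
print(status.observe()['contact_force'],status.observe()['tool_pos'])
E
```

```text
time: 9.3
tool_pos: [0.5938, -0.2126, 0.2307]
tool_rot: [-1.581, 0.003, -1.519]
contact_force: [-10.8, -2.6, -9.7]
opening: 0.0176
[-10.81972537  -0.97097466  -9.44560511] [ 0.59379779 -0.21260246  0.23070438]
```

View pics/push.png

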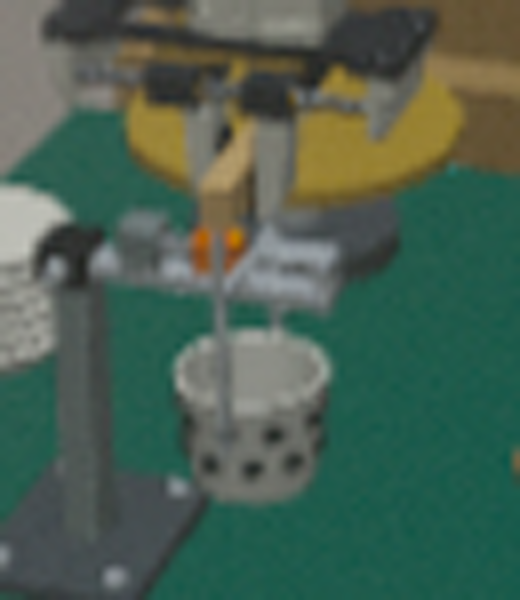

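The picture shows the bar pressing the keeper at about (215,250), clear of the beak end. The drag upward looks like friction on the keeper, because the bar is still below beak height. I'll take another small rise and watch it.

```bash
python3 -m pendant '[[[0,-0.05,0,0,0,0,1],[0,-0.1,0,0,0,0,1],[0,-0.1,0,0,0,0,1]]]'
```

```text
time: 9.65
tool_pos: [0.5938, -0.2125, 0.2316]
tool_rot: [-1.581, 0.003, -1.519]
contact_force: [-11.3, -1.0, -9.2]
opening: 0.0175
```

It is sliding now, with Fz steady, so I'll keep rising with the push held.

```bash
python3 -m pendant '[[[0,-0.1,0.03,0,0,0,1],[0,-0.2,0.05,0,0,0,1],[0,-0.3,0.05,0,0,0,1],[0,-0.3,0.05,0,0,0,1]]]'
```

```text
time: 10.05
tool_pos: [0.5941, -0.2123, 0.2345]
tool_rot: [-1.582, 0.003, -1.519]
contact_force: [-11.5, 0.2, -9.5]
opening: 0.0178
```

```bash
python3 -m pendant '[[[0,-0.1,0,0,0,0,1],[0,-0.2,0,0,0,0,1],[0,-0.3,0,0,0,0,1],[0,-0.3,0,0,0,0,1]]]'
```

```text
time: 10.45
tool_pos: [0.5942, -0.2122, 0.2376]
tool_rot: [-1.581, 0.003, -1.519]
contact_force: [-11.0, -1.4, -9.7]
opening: 0.0174
```

```bash
python3 -m pendant '[[[0,-0.15,0.02,0,0,0,1],[0,-0.3,0.04,0,0,0,1],[0,-0.45,0.05,0,0,0,1],[0,-0.6,0.05,0,0,0,1],[0,-0.6,0.05,0,0,0,1]]]'
```

```text
time: 10.95
tool_pos: [0.5946, -0.2122, 0.2436]
tool_rot: [-1.582, 0.004, -1.519]
contact_force: [-12.4, -0.5, -9.7]
opening: 0.0179
```

```bash
python3 -m pendant '[[[0,-0.15,0,0,0,0,1],[0,-0.3,0,0,0,0,1],[0,-0.45,0,0,0,0,1],[0,-0.6,0,0,0,0,1],[0,-0.6,0,0,0,0,1]]]'
```

```text
time: 11.45
tool_pos: [0.5991, -0.2126, 0.2529]
tool_rot: [-1.568, -0.0, -1.519]
contact_force: [-0.1, -0.5, -2.1]
opening: 0.0173
```

It is free of the keeper. I'll rise to about 32 mm, then draw it off along the hook's -x.

```bash
python3 -m pendant '[[[0,-0.3,0,0,0,0,1],[0,-0.6,0,0,0,0,1],[0,-0.6,0,0,0,0,1],[0,-0.6,-0.5,0,0,0,1],[0,-0.6,-1.5,0,0,0,1],[0,-0.6,-2.5,0,0,0,1],[0,-0.6,-3.5,0,0,0,1],[0,-0.6,-4,0,0,0,1],[0,-0.6,-4,0,0,0,1]]]'
```

```text
time: 12.35
tool_pos: [0.5575, -0.2147, 0.2591]
tool_rot: [-1.57, -0.0, -1.519]
contact_force: [0.0, -0.1, -2.7]
opening: 0.0176
```

```bash
python3 -m pendant '[[[0,0,-0.5,0,0,0,1],[0,0,-1.5,0,0,0,1],[0,0,-3,0,0,0,1],[0,0,-4.5,0,0,0,1],[0,0,-6,0,0,0,1],[0,0,-7.5,0,0,0,1],[0,0,-9,0,0,0,1],[0,0,-10,0,0,0,1],[0,0,-10.5,0,0,0,1],[0,0,-10.5,0,0,0,1],[0,0,-10.5,0,0,0,1]]]'; python3 - <<'E'
from h import *
out=[]
for n,(u,v) in(('side',(270,160)),('top',(300,190))):
    c=cam(n); im=cv2.cvtColor(c['image'],cv2.COLOR_RGB2BGR)
    out.append(cv2.resize(im[v-60:v+75,u-45:u+45],(400,600),interpolation=cv2.INTER_CUBIC))
cv2.imwrite('pics/off.png',np.hstack(out)); print(rel([.441,-.029,.26],3))
E
```

```text
time: 13.45
tool_pos: [0.4536, -0.2202, 0.2588]
tool_rot: [-1.57, -0.0, -1.519]
contact_force: [-0.3, -0.2, -2.2]
opening: 0.0173
(array([-19.15,  -0.14,  -0.27]), array([-0., -0.,  0.]))
```

View pics/off.png

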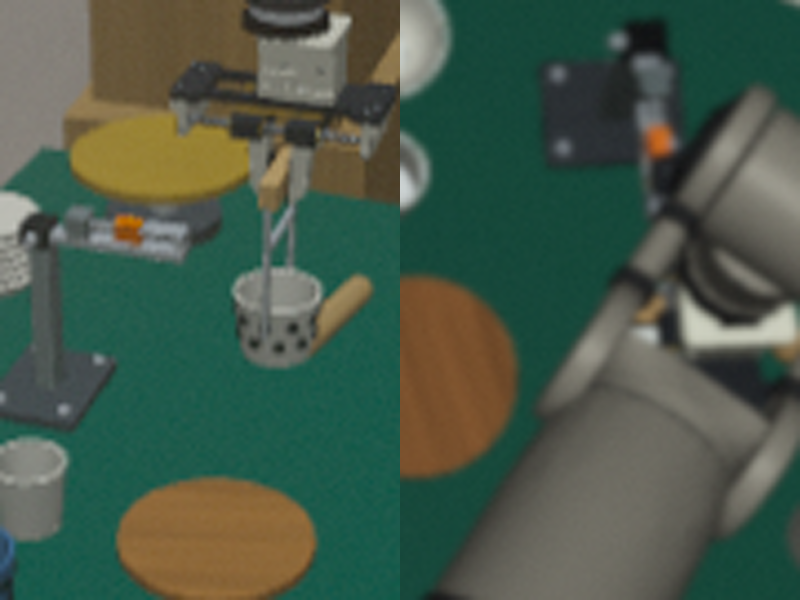

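The basket is clear of the hook, at (277,318) in the side crop, and the keeper has closed again at (128,229). I'll carry it over the bat.

```bash
python3 -m pendant '[[[-1,0,0,0,0,0,1],[-2.5,0,0,0,0,0,1],[-4.5,0,-0.1,0,0,0,1],[-6.5,0,-0.1,0,0,0,1],[-8.5,0,-0.2,0,0,0,1],[-10.5,0,-0.2,0,0,0,1],[-12.5,0,-0.2,0,0,0,1],[-14.5,0,-0.3,0,0,0,1],[-16.5,0,-0.3,0,0,0,1],[-18,0,-0.3,0,0,0,1],[-18.9,0,-0.3,0,0,0,1],[-19.2,0,-0.3,0,0,0,1],[-19.2,0,-0.3,0,0,0,1],[-19.2,0,-0.3,0,0,0,1]]]'
python3 -m pendant '[[[0,1,0,0,0,0,1],[0,2.5,0,0,0,0,1],[0,4,0,0,0,0,1],[0,5.5,0,0,0,0,1],[0,6.5,0,0,0,0,1],[0,7,0,0,0,0,1],[0,7,0,0,0,0,1],[0,7,0,0,0,0,1]]]'
python3 - <<'E'
from h import *
out=[]
for n,(u,v) in(('side',(272,200)),('top',(262,205))):
    c=cam(n); im=cv2.cvtColor(c['image'],cv2.COLOR_RGB2BGR)
    out.append(cv2.resize(im[v-50:v+50,u-33:u+33],(396,600),interpolation=cv2.INTER_CUBIC))
cv2.imwrite('pics/over.png',np.hstack(out))
E
```

```text
time: 14.95
tool_pos: [0.4403, -0.0288, 0.2587]
tool_rot: [-1.571, -0.0, -1.519]
contact_force: [0.3, -0.2, -2.6]
opening: 0.0174
time: 15.75
tool_pos: [0.4406, -0.0287, 0.189]
tool_rot: [-1.57, -0.0, -1.519]
contact_force: [-0.2, 0.4, -3.0]
opening: 0.0175
```

View pics/over.png

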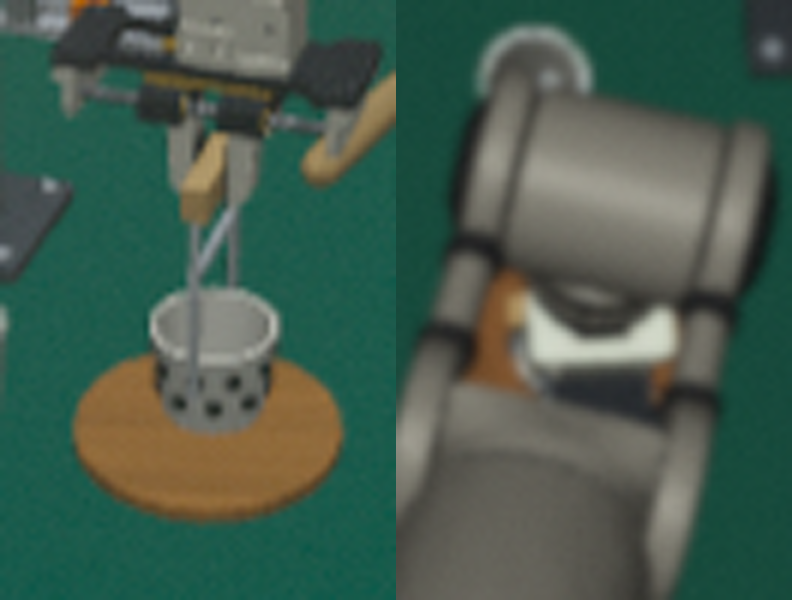

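The basket hangs upright over the bat, with its bottom at about (213,415) in the crop against the bat centre at (209,427) and about 15 mm left to go. I'll lower it slowly by feel.

```bash
python3 -m pendant '[[[0,0.4,0,0,0,0,1],[0,0.8,0,0,0,0,1],[0,1.1,0,0,0,0,1],[0,1.3,0,0,0,0,1],[0,1.3,0,0,0,0,1]]]'
```

```text
time: 16.35
tool_pos: [0.44, -0.0284, 0.1753]
tool_rot: [-1.572, 0.0, -1.519]
contact_force: [-0.1, 0.4, -3.2]
opening: 0.0177
```

```bash
python3 -m pendant '[[[0,0.05,0,0,0,0,1],[0,0.1,0,0,0,0,1],[0,0.15,0,0,0,0,1],[0,0.15,0,0,0,0,1]]]'
```

```text
time: 16.75
tool_pos: [0.4402, -0.0285, 0.1742]
tool_rot: [-1.571, -0.0, -1.519]
contact_force: [-0.1, 0.0, -3.0]
opening: 0.0177
```

```bash
python3 -m pendant '[[[0,0.05,0,0,0,0,1],[0,0.1,0,0,0,0,1],[0,0.1,0,0,0,0,1],[0,0.1,0,0,0,0,1]]]'
```

```text
time: 17.15
tool_pos: [0.4405, -0.0285, 0.1737]
tool_rot: [-1.57, -0.0, -1.519]
contact_force: [-2.5, 0.8, 4.9]
opening: 0.0176
```

It has touched down. I'll ease the pressure off and release gently.

```bash
python3 -m pendant '[[[0,-0.05,0,0,0,0,1],[0,-0.05,0,0,0,0,1],[0,-0.05,0,0,0,0,1],[0,-0.05,0,0,0,0,1]]]' 4; python3 -m pendant '[[[0,0,0,0,0,0,2.2],[0,0,0,0,0,0,2.8],[0,0,0,0,0,0,4],[0,0,0,0,0,0,6],[0,0,0,0,0,0,6],[0,0,0,0,0,0,6],[0,0,0,0,0,0,6]]]'
```

```text
time: 17.55
tool_pos: [0.4404, -0.0285, 0.1737]
tool_rot: [-1.571, -0.0, -1.519]
contact_force: [-0.7, 0.5, 1.6]
opening: 0.0176
time: 18.25
tool_pos: [0.4402, -0.0285, 0.1737]
tool_rot: [-1.571, -0.0, -1.519]
contact_force: [-0.3, -0.4, -1.0]
opening: 0.0592
```

```bash
python3 -m pendant '[[[0,-1,0,0,0,0,6],[0,-3,0,0,0,0,6],[0,-6,0,0,0,0,6],[0,-10,0,0,0,0,6],[0,-14,0,0,0,0,6],[3,-16,0,0,0,0,6],[7,-16,0,0,0,0,6],[11,-16,0,0,0,0,6],[15,-16,0,0,0,0,6],[19,-16,0,0,0,0,6],[22,-16,0,0,0,0,6],[22,-16,0,0,0,0,6],[22,-16,0,0,0,0,6]]]'
python3 - <<'E'
from h import *
out=[]
for n,(u,v) in(('side',(252,190)),('top',(262,180))):
    c=cam(n); im=cv2.cvtColor(c['image'],cv2.COLOR_RGB2BGR)
    if n=='top':
        for k in np.linspace(0,6.28,120):
            for x,y,r,z in((.441,-.029,.042,.077),):
                pass
        t=c
    out.append(cv2.resize(im[v-75:v+75,u-50:u+50],(400,600),interpolation=cv2.INTER_CUBIC))
cv2.imwrite('pics/end.png',np.hstack(out))
P=np.array([world(t,u,v) for v in range(185,240) for u in range(230,290)])
for lo,hi in((.006,.02),(.07,.085),(.17,.21)):
    q=P[(P[:,2]>lo)&(P[:,2]<hi)]
    if len(q): print(lo,len(q),q.min(0).round(3),q.max(0).round(3),((q.min(0)+q.max(0))/2).round(3))
E
```

```text
time: 19.55
tool_pos: [0.4515, -0.2483, 0.334]
tool_rot: [-1.571, 0.0, -1.52]
contact_force: [1.0, 0.9, -0.1]
opening: 0.0601
0.006 1252 [ 0.344 -0.149  0.006] [0.548 0.081 0.02 ] [ 0.446 -0.034  0.013]
0.07 56 [ 0.399 -0.075  0.07 ] [0.479 0.011 0.084] [ 0.439 -0.032  0.077]
0.17 139 [ 0.429 -0.077  0.183] [0.449 0.012 0.21 ] [ 0.439 -0.033  0.196]
```

View pics/end.png

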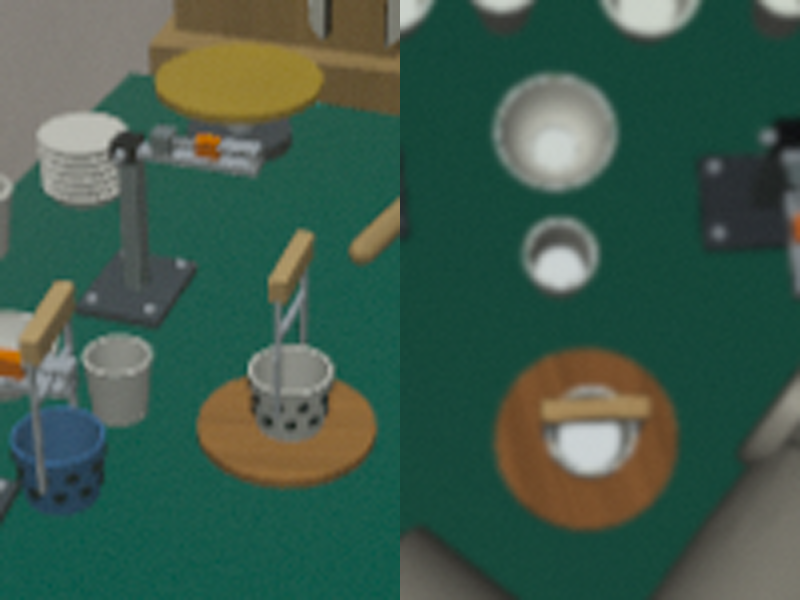

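The basket stands upright on the bat. Its rim and grip centre at about (0.439, -0.032) against the bat centre (0.441, -0.029), and the blue basket and the hook look unchanged.

```bash
python3 -c "
from cell import robot
print(robot.hand_in())"
```

```text
the job is handed in; nothing more can be done
None
```

The white basket is off its hook and standing upright, let go, near the middle of the round bat. I handed the job in at about 19.6 s of robot time.

- **Unhooking:** I gripped the wooden grip and lifted the crossbar about 3 mm off the seat. Then I pushed it back until it met the keeper, about 19 mm along, and on to about 11.5 N. It rose past the beak with push readings of 10.5 to 12.4 N, within the 10 to 14 N you asked for. After that I raised it to 32 mm in all and drew it about 145 mm off along the hook.
- **Upward drag:** While rising, the upward force read up to about 9.7 N, of which about 3 N is the basket's weight. It slid steadily, so I took the rest as friction on the keeper.
- **Setting down:** The last half millimetre met a brief contact of about 8 N, which I eased off before letting go.
- **Final pictures:** The basket's centre is about 4 mm from the bat's centre by the top camera. The blue basket still hangs, the keeper has closed again, and everything else in view looks unmoved. The robot is clear of everything.
- **Camera disagreement:** The side camera read about 9 mm off in y when checked against the gripper, so I relied on the top camera, which agreed to about 2 mm.

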